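# Dial open the lockbox of standard weights

## Task

Open the combination lockbox: turn its dial clockwise (seen from above), past the double-bar mark, and stop with the pointer on the single-bar mark; turn back counter-clockwise and stop on the double-bar mark; then turn clockwise again only until you feel the dial stiffen, and no further. Then slide the cover fully open, away from the dial, and let go, leaving the bottle, the tape roll and the metal probe behind the box where they are.

Things in the scene. Friction and masses are not known exactly. Their poses are not given: they have to be found in the camera images.
- lockbox: Grey lockbox with an aluminium top, 130 x 220 x 58 mm, fixed to the worktop. Origin under its centre; the dial is at its +y end (vertical axis at x 0, y 56 mm), the sliding cover at its -y end. Inside, the dial carries two hidden wheels through lost motion; the cover is blocked until both wheels and the dial are right, each within about 10 degrees.
- dial_top (a point): Centre of the knob's top, on the axis, 95 mm above the worktop; turns with the knob. Black fluted round knob, 48 mm wide, 29 mm high, above the dial's 74 mm skirt (top at 65 mm), which it drives through a springy spindle (4 N m/rad). Torque about 0.04 N m turning the dial alone, 0.25 N m to carry the first wheel (the stiffening to feel for on the last turn), 0.40 N m to carry both (first turn).
- dial_pointer (a point): Outer end of the white pointer line at the edge of the dial's black skirt, 37 mm from the axis; the knob's top has a shorter line. The dial stays where left; it starts 120 to 210 degrees counter-clockwise of the single bar. If a mark was overrun or the cover stays blocked, turn it 270 degrees counter-clockwise and dial again from the start.
- mark_single (a point): First mark: one black radial bar, 13 x 6 mm, on the aluminium deck beside the dial, this point 46.5 mm from the axis (left of and nearer than the dial, seen from the robot at yaw 0).
- mark_double (a point): Second mark: two black bars side by side, each 13 x 5 mm, 7 mm apart; this point lies midway between them, 46.5 mm from the axis, 120 degrees counter-clockwise of the single bar (right of and nearer than the dial). Thin short ticks stand every 30 degrees elsewhere.
- cover (a joint): Slide of the aluminium cover (130 x 107 x 6 mm): 0 shut, 0.075 m fully open, along the lockbox's -y. Locked, it gives only about 3 mm; unlocked, it slides with about 2 N and stays where it is left.
- cover_grip (a point): Centre of the top of the cover's black pull bar, which is 14 mm thick along the slide (lockbox y), 70 mm long along lockbox x and 26 mm high; its top is 82 mm above the worktop, the cover plate's top 56 mm. Moves with the cover.
- sample_bottle: Bystander: white bottle with a red cap, 47 mm across, 84 mm high, standing left of the lockbox; origin at the centre of its base.
- tape_roll: Bystander: tan tape roll lying flat, 67 mm across, 18 mm high, to the right of the lockbox; origin at the centre of its underside.
- impact_device: Bystander: pale metal cylinder-shaped probe lying flat, 24 x 126 x 24 mm, behind the lockbox; origin at the centre of its underside.

How it is judged:
At the end, for the whole second after the job is handed in: The lockbox's cover is slid open to at least 68 of its 75 mm and is at rest, the robot has let go, and the bottle, tape roll and cylinder probe stand where they were (within 30 mm, bottle upright) (value of joint cover above 0.068 m and velocity of joint cover below 0.01 m/s); the robot touches nothing.
It fails at once if the bottle is shifted by more than 30 mm or tipped over (distance of sample_bottle from where it was at the start of the episode above 0.03 m or angle between sample_bottle's own z axis and vertical above 0.5 rad).
It fails at once if the tape roll is shifted by more than 30 mm (distance of tape_roll from where it was at the start of the episode above 0.03 m).
It fails at once if the cylinder probe is shifted by more than 30 mm (distance of impact_device from where it was at the start of the episode above 0.03 m).
It also fails if it takes over 72 s, if anything falls off the work surface, if the arm or the gripper's body presses on something with over 40 N, if the wrist force passes 120 N, or if a joint passes its speed limit or range.

## Robot

A 7-joint arm with a two-finger parallel gripper is mounted at the origin on a cart in front of the work surface, level with it; the furniture and walls round the work are solid. World frame = base frame: x ahead of the robot, y to its left, z up, the work surface at z = 0. Lengths are in m, angles in rad, forces in N, time in s.
With the tool pointing down it reaches from about 0.4 to 0.875 m from the base axis. Payload 19.3 kg.
Tool frame: the origin (TCP) lies at the centre of the arm's flange, where the gripper is bolted on; the fingertips stand 173 mm ahead of it and the grasp point (between the pads) lies 155 mm ahead of it; z points along the fingers, y is the line along which they close (so a half turn about z gives the same grasp; the last joint's range is limited). The gripper opens to 85 mm and grips with 20 to 120 N. Pads are 22 mm wide; open, the fingers measure 114 mm over their backs; the gripper's body (76 mm by 85 mm) begins 54 mm behind the grasp point. The pads swing forward as they close: fully open they stand 13 mm farther back than shut.
Start: joints at [1.071, 0.521, -0.036, 1.599, 0.021, 1.021, -0.113], TCP at [0.26, -0.568, 0.405] pointing down, gripper open.
Joint ranges: [-2.91, 2.91], [-0.3, 2.13], [-1.5, 1.42], [0.17, 2.43], [-1.26, 4.41], [0.16, 1.93], [-2.52, 2.52]. Speed limits (rad/s): [1.89, 1.89, 2.39, 2.39, 3.01, 3.01, 3.01].

## Interface

Orientations are given as [roll, pitch, yaw] about the fixed x, y, z axes, in that order (R = Rz(yaw) Ry(pitch) Rx(roll)).
In Python, from workcell import bot, imaging, job gives the robot as it stands.
- The arm moves only by the tool carry_out, never from a script. Its argument "targets" is a list of rows, each a list of 3 entries, a list of its own where there are three numbers: the shift along the tool's x, y, z in units of 0.25 m (1.0 is 0.25 m), then the turn, a rotation vector about the tool's x, y, z in units of 180 degrees (1.0 is 180 degrees), then the opening, from 0 (shut) to 1 (fully open). In form: [[[tx, ty, tz], [wx, wy, wz], jaw], ...]. A call has 1 to 8 rows; each row shifts and turns the commanded pose from where the row before left it, along the tool's axes as they then stand; what a row does not reach is not made up. A row lasts 1/8 s, in which the tool goes at most 62.5 mm and 10.7 degrees, less where a joint would pass 70% of its speed; a pose out of reach is approached as far as the arm can. A call with a number of a shift or a turn outside -1 to 1 is refused whole. A call with a gripper value outside its range is refused whole. The fingers move at their own pace and stop on an object; "force" is the grip in N (left out, the last holds). Time passes only in rows, so rows that do not move let the fingers close. It gives the time, the measured TCP pose, the force and the opening at its end, in the units of the state.
- bot.observe(): the state, without advancing time (a new reading comes with each control period).
- imaging.grab_frame(name): name is "side" or "top" or "wrist"; returns a dict with "pixels" (400x640x3 uint8, red, green, blue), "mtx" (3x3 intrinsics, pixels), "cam_to_world" (4x4, takes a point from camera to world coordinates); the wrist camera has in their place "mount" (4x4, takes a point from camera to tool coordinates, whose origin is the TCP and whose axes are the flange's). Camera axes: x right, y down, z forward; pixel columns grow to the right and rows downward; lengths in m; the calibration is good to about 2 mm. A picture is of the moment at which its call begins: read the wrist's pose just before it. There is no depth.
- job.job_done(): hands the job in, once; it reports no verdict.
The state is a dict: "clock": time; "qpos": joint angles; "qd": joint speeds; "joint_efforts": joint torques, N m; "position": TCP position; "tool_rot": TCP orientation; "force": force on the tool from outside, world axes, zero at the start; "moment": the same for the moment, N m; "grip_width": finger opening in m.
Only numpy, scipy, OpenCV 4.12 (cv2) and the standard library are available. Lean on these libraries where they do the work, as an engineer would, in place of code of your own. Each camera call takes 0.05 s, during which the arm holds its last target. There are 200 camera calls.

## Working session

There is one attempt and no reset: what is moved stays moved. The work goes in short steps, Python scripts to look and compute and a tool call to move; the robot and the scene stay as the last step left them, time stands still between calls to the robot, and variables do not carry over. Pictures are saved under pics/ and viewed, on a budget of 10 in all, crops included, one or two more only if the job needs it, and the job is handed in when it is done.

Besides the shell and the picture viewer there is one more tool, called after ">>>" as name(argument=value, ...), one argument or row to a line, values as JSON. carry_out: Moves the arm, as the interface text tells. Its arguments: {"type":"object","properties":{"targets":{"type":"array"},"force":{"type":"number"}},"required":["targets"]}

```bash
mkdir -p pics; ls; python3 - <<'E'
from workcell import bot, imaging
import cv2
print(bot.observe())
for n in ("top","side"):
    f=imaging.grab_frame(n); cv2.imwrite(f"pics/{n}0.png",f["pixels"][:,:,::-1]); print(n,f["mtx"].tolist(),f["cam_to_world"].tolist())
E
```

```text
pics
{'clock': 0.0, 'qpos': array([ 1.0707983 ,  0.52203098, -0.03632022,  1.59999322,  0.02121201,
        1.02110005, -0.11279398]), 'qd': array([-2.39087588e-04, -3.52440899e-04, -1.13822464e-05, -2.45563567e-03,
        3.92905247e-05, -6.23634116e-05, -2.02911527e-03]), 'joint_efforts': array([-1.81615378e-03, -9.27106762e+01,  1.97872102e+00, -3.69939387e+01,
        1.77961669e-02,  8.08605255e-03,  4.48377889e-06]), 'position': array([ 0.26034777, -0.56804447,  0.40412043]), 'tool_rot': array([-3.14045037e+00,  9.54375723e-05,  4.29793909e-01]), 'force': array([ 0.54966278, -0.17736283,  0.09273599]), 'moment': array([-0.02326609,  0.00213506, -0.01205178]), 'grip_width': 0.08557101289339716}
top [[421.9612950747963, 0.0, 318.8322054636986], [0.0, 421.9612950747963, 206.2807092322353], [0.0, 0.0, 1.0]] [[-0.01362019991409915, -0.9906337373140475, 0.13586496476098325, 0.4741118132228062], [-0.9997888894262734, 0.015582815302795663, 0.013392253246471416, -0.015059846766543657], [-0.015383976536599403, -0.13565387706380608, -0.9906368451170586, 1.299847106319208], [0.0, 0.0, 0.0, 1.0]]
side [[472.6711302489271, 0.0, 324.3624124121433], [0.0, 472.6711302489271, 204.1201609088602], [0.0, 0.0, 1.0]] [[-0.5238481179528058, -0.7079290211790394, 0.47372951173617006, -0.020265567048334494], [-0.8517922979041335, 0.4316007524694643, -0.296935467229814, 0.42023846453319197], [0.005747220937020094, -0.5590682350485305, -0.8291017295912619, 1.2875568044735206], [0.0, 0.0, 0.0, 1.0]]
```

```bash
python3 - <<'E'
import cv2
i=cv2.imread("pics/top0.png"); cv2.imwrite("pics/top0b.png",cv2.resize(i,(800,500),interpolation=cv2.INTER_CUBIC))
E
```

```text
(no output)
```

View pics/top0.png

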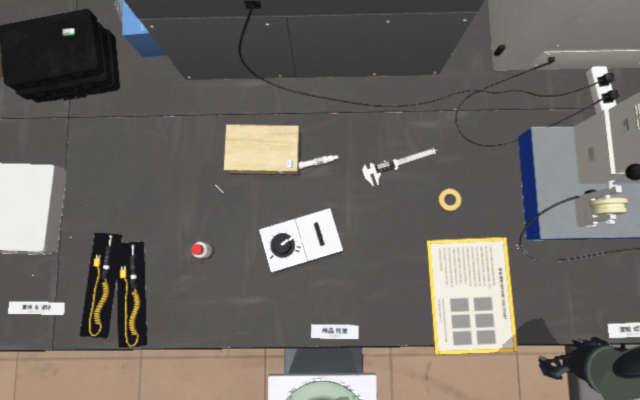

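The box is at about (301,240), its dial at (283,244), the pull bar at (320,233), the bottle at (202,250) and the tape at (450,199). I'll zoom in on the box.

```bash
python3 - <<'E'
import cv2
i=cv2.imread("pics/top0.png")[200:280,250:350]; a=cv2.resize(i,(800,640),interpolation=cv2.INTER_CUBIC)
cv2.imwrite("pics/c0.png",a[:600])
E
```

```text
(no output)
```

View pics/c0.png

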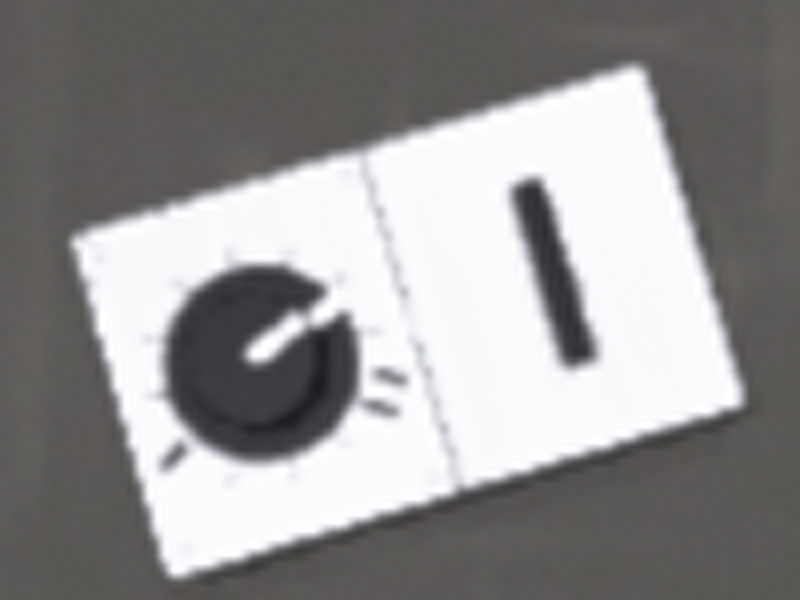

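The crop (8x, offset 250,200) shows the box corners at (75,238), (640,65), (745,402) and (170,578). The single bar is at (174,456), the double bar at (386,392), the pointer tip at (343,302) and the bar centre at (555,272).

```bash
cat > h.py <<'E'
import numpy as np
from workcell import bot, imaging
def ray(f,px,z,T=None):
    T=f["cam_to_world"] if T is None else T
    d=T[:3,:3]@np.linalg.solve(f["mtx"],[px[0],px[1],1.]); o=T[:3,3]
    return o+d*(z-o[2])/d[2]
def proj(f,P,T=None):
    T=np.array(f["cam_to_world"] if T is None else T)
    c=(np.atleast_2d(P)-T[:3,3])@T[:3,:3]; q=c@np.array(f["mtx"]).T; return q[:,:2]/q[:,2:]
E
python3 - <<'E'
from h import *
from scipy.optimize import least_squares
f=imaging.grab_frame("top")
C=lambda u,v:(250+(u+.5)/8-.5,200+(v+.5)/8-.5)
loc=[(-.065,.11,.057),(-.065,-.11,.056),(.065,-.11,.056),(.065,.11,.057)]
px=np.array([C(170,578),C(745,402),C(640,65),C(75,238)])
def W(p,l):
    l=np.atleast_2d(l);c,s=np.cos(p[2]),np.sin(p[2])
    return np.c_[p[0]+c*l[:,0]-s*l[:,1],p[1]+s*l[:,0]+c*l[:,1],l[:,2]]
r=least_squares(lambda p:(proj(f,W(p,loc))-px).ravel(),[.4,0,0])
p=r.x;print("pose",p,"res px",r.fun)
ax=W(p,(0,.056,.095))[0];g=W(p,(0,-.05,.082))[0];print("axis",ax)
for n,q,z in (("single",C(174,456),.058),("double",C(386,392),.058),("ptr",C(343,302),.065),("knobline c",C(258,355),.095),("bar",C(555,272),.082)):
    w=ray(f,q,z);d=w-ax;a=np.degrees(np.arctan2(d[1],d[0]));print(n,w,"r",np.hypot(*d[:2]),"ang",a,"local",a-np.degrees(p[2]))
    c,s=np.cos(p[2]),np.sin(p[2]);d=w[:2]-p[:2];print("   local xy",c*d[0]+s*d[1],-s*d[0]+c*d[1])
E
```

```text
pose [0.54682493 0.05693149 0.28196056] res px [-0.03069016  0.03639355  0.13014031 -0.06787337  0.18571613  0.03606769
 -0.28577601 -0.01180683]
axis [0.53124352 0.11072015 0.095     ]
single [0.49802386 0.14289919 0.058     ] r 0.04624972346649393 ang 135.9116151715826 local 119.75646528683572
   local xy -0.022954406922438962 0.09615136515196275
double [0.5202468  0.06508148 0.058     ] r 0.04694481776545138 ang -103.54728802472974 local -119.70243790947663
   local xy -0.023260951953538063 0.015223241555432178
ptr [0.55300159 0.08015229 0.065     ] r 0.037520754034663865 ang -54.55690487027158 local -70.71205475501847
   local xy 0.012393698419929895 0.020585268279915348
knobline c [0.53265026 0.10826137 0.095     ] r 0.002832755346981803 ang -60.22497327547228 local -76.38012316021917
   local xy 0.00066705521235314 0.05324690352520542
bar [0.56161987 0.00218317 0.082     ] r 0.11270757296990902 ang -74.3646115709384 local -90.51976145568528
   local xy -0.0010224182169498372 -0.05670293547976917
```

The fit is consistent: yaw 16.2°, the marks at local +120° and -120°, radii correct. The pointer is at local -70.7°, which is 169° ccw of the single bar. I'll move over the dial at constant yaw.

>>> carry_out(
  targets=[
    [[0.13,-0.126,0.0],[0,0,0],1],
    [[0.13,-0.126,0.0],[0,0,0],1],
    [[0.13,-0.126,0.0],[0,0,0],1],
    [[0.13,-0.126,0.0],[0,0,0],1],
    [[0.13,-0.126,0.0],[0,0,0],1],
    [[0.13,-0.126,0.0],[0,0,0],1],
    [[0.13,-0.126,0.0],[0,0,0],1],
    [[0.13,-0.126,0.0],[0,0,0],1],
  ],
)

```text
clock: 1.15
position: [0.3921, -0.2293, 0.4047]
tool_rot: [3.142, -0.0, 0.43]
force: [0.9, -0.8, 0.7]
grip_width: 0.0853
```

>>> carry_out(
  targets=[
    [[0.13,-0.126,0.04],[0,0,0],1],
    [[0.13,-0.126,0.04],[0,0,0],1],
    [[0.13,-0.126,0.04],[0,0,0],1],
    [[0.13,-0.126,0.04],[0,0,0],1],
    [[0.13,-0.126,0.04],[0,0,0],1],
    [[0.13,-0.126,0.04],[0,0,0],1],
    [[0.13,-0.126,0.04],[0,0,0],1],
    [[0.13,-0.126,0.04],[0,0,0],1],
  ],
)

```text
clock: 2.15
position: [0.5235, 0.108, 0.3243]
tool_rot: [3.142, 0.0, 0.43]
force: [0.4, -0.8, 0.1]
grip_width: 0.0858
```

```bash
python3 -c "
from workcell import bot
s=bot.observe();print(s['clock'],s['qpos'],s['position'],s['tool_rot'],s['force'])"
```

```text
2.15 [-0.11624788  0.49444436 -0.26576473  1.90408224  0.1808252   0.76622277
 -1.62356491] [0.5235048  0.10803876 0.32425304] [3.14153713e+00 1.69196610e-04 4.29644810e-01] [ 0.36338389 -0.80555986  0.06555134]
```

>>> carry_out(
  targets=[
    [[0,0,0],[0,0,-0.056],1],
    [[0,0,0],[0,0,-0.056],1],
    [[0,0,0],[0,0,-0.056],1],
    [[0,0,0],[0,0,-0.056],1],
    [[0,0,0],[0,0,-0.056],1],
    [[0,0,0],[0,0,-0.056],1],
    [[0,0,0],[0,0,-0.056],1],
    [[0,0,0],[0,0,-0.056],1],
  ],
)

```text
clock: 3.15
position: [0.5231, 0.1066, 0.3245]
tool_rot: [-3.141, -0.0, 1.843]
force: [-0.2, -0.2, 0.8]
grip_width: 0.0852
```

>>> carry_out(
  targets=[
    [[0,0,0],[0,0,-0.056],1],
    [[0,0,0],[0,0,-0.056],1],
    [[0,0,0],[0,0,-0.056],1],
    [[0,0,0],[0,0,-0.056],1],
    [[0,0,0],[0,0,-0.056],1],
    [[0,0,0],[0,0,-0.056],1],
    [[0,0,0],[0,0,-0.056],1],
    [[0,0,0],[0,0,-0.056],1],
  ],
)

```text
clock: 4.15
position: [0.5231, 0.1065, 0.3246]
tool_rot: [-3.142, -0.0, -3.033]
force: [-0.2, -0.5, -0.5]
grip_width: 0.0853
```

>>> carry_out(
  targets=[
    [[0,0,0],[0,0,-0.056],1],
    [[0,0,0],[0,0,-0.056],1],
    [[0,0,0],[0,0,-0.056],1],
    [[0,0,0],[0,0,0],1],
  ],
)

```text
clock: 4.65
position: [0.5232, 0.1064, 0.3244]
tool_rot: [3.141, -0.0, -2.512]
force: [-0.0, 0.7, -0.7]
grip_width: 0.0852
```

```bash
cat >> h.py <<'E'
from scipy.spatial.transform import Rotation as Ro
AX=np.array([.53124,.11072])
def st():
    s=bot.observe();R=Ro.from_euler('xyz',s['tool_rot']).as_matrix();p=s['position']
    print(s['clock'],'q',s['qpos'].round(3),'p',p.round(4),'rot',s['tool_rot'].round(4),'F',s['force'].round(2),'M',s['moment'].round(3),'w',round(s['grip_width'],4));return s,R
def units(target):
    s,R=st();print('tool units',(R.T@(np.array(target)-s['position'])/.25).round(4))
E
python3 - <<'E'
from h import *
import cv2
units([*AX,.237])
f=imaging.grab_frame("wrist");cv2.imwrite("pics/w0.png",f["pixels"][:,:,::-1]);print(f["mtx"].tolist(),f["mount"].tolist())
E
```

```text
4.65 q [ 0.43   0.715 -1.081  1.879  0.744  1.021  1.225] p [0.5232 0.1064 0.3244] rot [ 3.1407e+00 -3.0000e-04 -2.5120e+00] F [-0.02  0.74 -0.72] M [-0.003  0.009 -0.008] w 0.0852
tool units [-0.0364 -0.0055  0.3494]
[[330.5609594992521, 0.0, 314.9170551977655], [0.0, 330.5609594992521, 198.50247244267], [0.0, 0.0, 1.0]] [[0.0015336463767546397, -0.9655969954333566, -0.2600386323969233, 0.06544537231113101], [0.9999988219119141, 0.0014975439583429996, 0.00033695233077892786, -0.0006897691200817291], [6.405912467729764e-05, -0.2600388428142302, 0.965598154577908, 0.03252472667525902], [0.0, 0.0, 0.0, 1.0]]
```

View pics/w0.png

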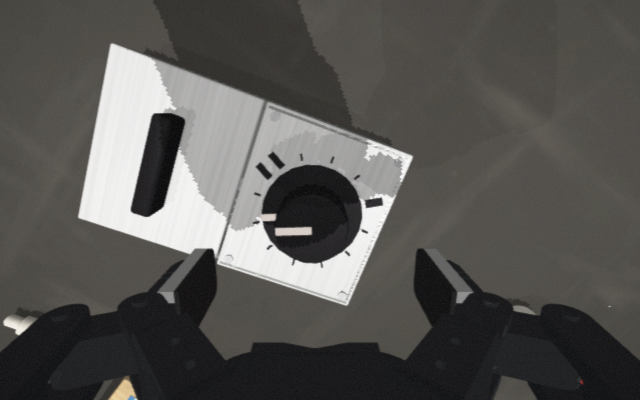

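The wrist view shows the skirt centred near (312,214), the double bar at (270,165), the single at (374,202) and the pointer at (267,217). The box corners are (111,44), (413,156), (347,305) and (79,217). I'll cross-check the axis, then rotate 40° more so the camera sees the pointer during the grip.

```bash
cat >> h.py <<'E'
def wristT(s,R,f):
    T=np.eye(4);T[:3,:3]=R;T[:3,3]=s['position'];return T@np.array(f['mount'])
E
python3 - <<'E'
from h import *
s,R=st();f=imaging.grab_frame("wrist");T=wristT(s,R,f)
for n,q,z in (("skirt",(312,214),.065),("single",(374,202.5),.058),("double",(270.5,165.5),.058),("ptr",(263,217),.065),("c",(111,44),.056),("c",(413,156),.058),("c",(347,305),.058),("c",(79,217),.056)):
    w=ray(f,q,z,T);d=w[:2]-AX;print(n,w.round(4),np.hypot(*d),np.degrees(np.arctan2(d[1],d[0]))-16.155)
E
```

```text
4.7 q [ 0.429  0.714 -1.08   1.879  0.744  1.02   1.222] p [0.5231 0.1065 0.3245] rot [ 3.141e+00 -3.000e-04 -2.515e+00] F [-0.74  0.22 -0.1 ] M [0.024 0.037 0.013] w 0.0852
skirt [0.5304 0.1086 0.065 ] 0.0022491965788310983 -127.25375692072036
single [0.4983 0.1416 0.058 ] 0.045138495872299636 120.70011022157513
double [0.5203 0.0647 0.058 ] 0.04735402827486396 -119.56683744887255
ptr [0.553  0.0813 0.065 ] 0.03659492233314074 -69.5770986516317
c [ 0.5155 -0.0651  0.056 ] 0.17649048696740796 -111.28306603716646
c [0.4553 0.1426 0.058 ] 0.08233251028067798 141.10122047311373
c [0.5779 0.1775 0.058 ] 0.0814224048528693 38.923104512652515
c [ 0.6374 -0.0298  0.056 ] 0.17611453353156192 -69.08613586854935
```

>>> carry_out(
  targets=[
    [[0,0,0],[0,0,-0.056],1],
    [[0,0,0],[0,0,-0.056],1],
    [[0,0,0],[0,0,-0.056],1],
    [[0,0,0],[0,0,-0.056],1],
    [[0,0,0],[0,0,0],1],
  ],
)

```text
clock: 5.38
position: [0.5231, 0.1067, 0.3245]
tool_rot: [3.141, 0.0, -1.811]
force: [0.1, 0.6, -0.4]
grip_width: 0.0852
```

```bash
python3 -c "
from h import *
units([*AX,.237])"
```

```text
5.375 q [ 0.499  0.8   -1.227  1.876  0.85   1.115  1.839] p [0.5231 0.1067 0.3245] rot [ 3.1410e+00  2.0000e-04 -1.8107e+00] F [ 0.14  0.63 -0.38] M [-0.001 -0.001  0.021] w 0.0852
tool units [-0.0234 -0.028   0.35  ]
```

The wrist fit agrees within about 2 mm and 1°. I'll descend and grip.

>>> carry_out(
  targets=[
    [[-0.02,-0.028,0],[0,0,0],1],
    [[0,0,0.1],[0,0,0],1],
    [[0,0,0.1],[0,0,0],1],
    [[0,0,0.1],[0,0,0],1],
    [[0,0,0.05],[0,0,0],1],
    [[0,0,0],[0,0,0],1],
    [[0,0,0],[0,0,0],0.4],
    [[0,0,0],[0,0,0],0.4],
  ],
  force=50,
)

```text
clock: 6.38
position: [0.5313, 0.11, 0.2379]
tool_rot: [-3.141, 0.0, -1.808]
force: [0.2, -0.9, -0.8]
grip_width: 0.0511
```

>>> carry_out(
  targets=[
    [[0,0,0],[0,0,0],0.3],
    [[0,0,0],[0,0,0],0.3],
    [[0,0,0],[0,0,0],0.3],
    [[0,0,0],[0,0,0],0.3],
  ],
  force=50,
)

```text
clock: 6.88
position: [0.5314, 0.11, 0.238]
tool_rot: [-3.14, 0.0, -1.807]
force: [-1.1, -0.7, 7.6]
grip_width: 0.0468
```

```bash
python3 - <<'E'
from h import *
import cv2
s,R=st()
f=imaging.grab_frame("wrist");cv2.imwrite("pics/w1.png",f["pixels"][:,:,::-1])
E
```

```text
6.875 q [ 0.423  0.916 -1.111  1.904  0.998  1.009  1.751] p [0.5314 0.11   0.238 ] rot [-3.1404e+00  4.0000e-04 -1.8074e+00] F [-1.14 -0.75  7.58] M [-0.241  0.157 -0.066] w 0.0468
```

View pics/w1.png

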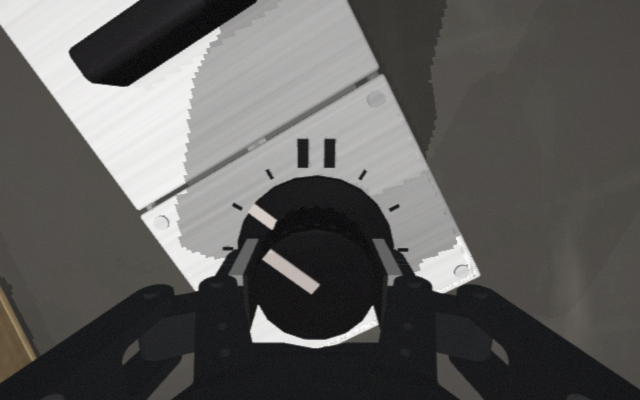

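The grip is good: width 47 mm, the knob held between the pads, the skirt pointer visible at (262,216) and the double bar at (317,152). I'll add an automatic pointer reader and start the clockwise turn with a 1 mm lift to relieve the vertical load.

```bash
cat >> h.py <<'E'
import cv2
def polar(f,T,r,z,a):  # median brightness profile on circle about axis; a: local box angles (deg)
    rr,aa=np.meshgrid(r,np.radians(a+16.155));P=np.c_[(AX[0]+rr*np.cos(aa)).ravel(),(AX[1]+rr*np.sin(aa)).ravel(),np.full(rr.size,z)]
    m=proj(f,P,T).astype(np.float32).reshape(*rr.shape,2)
    g=cv2.cvtColor(f['pixels'],cv2.COLOR_RGB2GRAY);return np.median(cv2.remap(g,m[...,0],m[...,1],cv2.INTER_LINEAR).astype(float),1)
def look(save=None):
    s,R=st();f=imaging.grab_frame("wrist");T=wristT(s,R,f)
    if save: cv2.imwrite(save,f["pixels"][:,:,::-1])
    x0=np.degrees(np.arctan2(R[1,0],R[0,0]))-16.155
    rel=np.arange(-80,75,.5)
    p=polar(f,T,np.linspace(.0295,.0345,7),.065,x0+rel)
    w=np.clip(p-90,0,None);w[np.abs(rel-rel[p.argmax()])>8]=0
    ang=lambda v:(v+180)%360-180
    print('toolx local',round(ang(x0),2),'PTR local',round(ang(x0+(w*rel).sum()/w.sum()),2),'rel',round((w*rel).sum()/w.sum(),2),'peak',p.max(),'median',np.median(p))
    for n,c in(('single',120),('double',-120)):
        a=c+np.arange(-13,13,.25)
        if abs(ang(c-x0))<60:
            q=polar(f,T,np.linspace(.0425,.0505,7),.058,a);d=np.clip(q.max()*.6-q,0,None);print(n,'at',round((d*a).sum()/d.sum(),2))
E
python3 -c "
from h import *
look()"
```

```text
6.925 q [ 0.423  0.916 -1.111  1.904  0.998  1.009  1.751] p [0.5314 0.11   0.238 ] rot [-3.1404e+00  4.0000e-04 -1.8074e+00] F [-1.31 -1.55  7.58] M [-0.209  0.182  0.033] w 0.0468
toolx local -119.71 PTR local -69.55 rel 50.16 peak 206.0 median 27.0
double at -118.72
```

>>> carry_out(
  targets=[
    [[0,0,-0.004],[0,0,0.025],0.3],
    [[0,0,0],[0,0,0.05],0.3],
    [[0,0,0],[0,0,0.05],0.3],
    [[0,0,0],[0,0,0.05],0.3],
    [[0,0,0],[0,0,0.05],0.3],
    [[0,0,0],[0,0,0.05],0.3],
    [[0,0,0],[0,0,0.05],0.3],
    [[0,0,0],[0,0,0],0.3],
  ],
)

```text
clock: 7.98
position: [0.5312, 0.1098, 0.2384]
tool_rot: [-3.141, 0.001, -2.827]
force: [3.5, 0.4, -6.2]
grip_width: 0.0465
```

```bash
python3 -c "
from h import *
look()"
```

```text
7.975 q [ 0.326  0.816 -0.929  1.909  0.861  0.878  0.83 ] p [0.5312 0.1098 0.2384] rot [-3.1409e+00  6.0000e-04 -2.8274e+00] F [ 3.53  0.39 -6.18] M [-0.058 -0.791  0.183] w 0.0465
toolx local -178.15 PTR local -122.86 rel 55.29 peak 194.0 median 26.0
double at -119.05
```

The pointer trails by about 5°, as the spring predicts. About 117° remain, so I'll go 108° and then measure.

>>> carry_out(
  targets=[
    [[0,0,0],[0,0,0.05],0.3],
    [[0,0,0],[0,0,0.05],0.3],
    [[0,0,0],[0,0,0.05],0.3],
    [[0,0,0],[0,0,0.05],0.3],
    [[0,0,0],[0,0,0.05],0.3],
    [[0,0,0],[0,0,0.05],0.3],
    [[0,0,0],[0,0,0.05],0.3],
    [[0,0,0],[0,0,0],0.3],
  ],
)

```text
clock: 9.02
position: [0.5312, 0.1099, 0.2383]
tool_rot: [-3.142, 0.001, 2.359]
force: [3.9, -2.1, -4.0]
grip_width: 0.0467
```

>>> carry_out(
  targets=[
    [[0,0,0],[0,0,0.05],0.3],
    [[0,0,0],[0,0,0.05],0.3],
    [[0,0,0],[0,0,0.05],0.3],
    [[0,0,0],[0,0,0.05],0.3],
    [[0,0,0],[0,0,0.04],0.3],
    [[0,0,0],[0,0,0],0.3],
    [[0,0,0],[0,0,0],0.3],
  ],
)

```text
clock: 9.9
position: [0.5312, 0.1098, 0.2382]
tool_rot: [3.142, -0.0, 1.607]
force: [3.9, -3.4, -0.2]
grip_width: 0.0465
```

```bash
python3 -c "
from h import *
look('pics/w2.png')"
```

```text
9.9 q [ 0.055  0.678 -0.511  1.922  0.514  0.674 -0.736] p [0.5312 0.1098 0.2382] rot [ 3.1415 -0.      1.6069] F [ 3.86 -3.39 -0.19] M [-0.799 -0.932  0.213] w 0.0465
toolx local 75.91 PTR local 131.23 rel 55.31 peak 193.0 median 38.0
single at 119.99
```

View pics/w2.png

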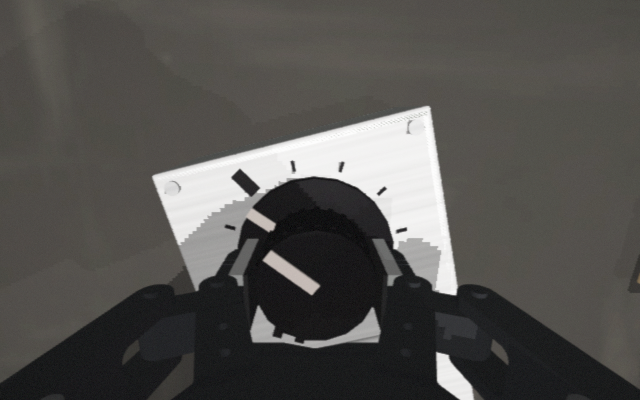

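The pointer at (261,219) is about 11° short of the single bar at (245,182). I'll turn 11.2° more.

>>> carry_out(
  targets=[
    [[0,0,0],[0,0,0.032],0.3],
    [[0,0,0],[0,0,0.03],0.3],
    [[0,0,0],[0,0,0],0.3],
    [[0,0,0],[0,0,0],0.3],
  ],
)

```text
clock: 10.45
position: [0.5312, 0.1098, 0.2382]
tool_rot: [3.141, -0.0, 1.41]
force: [4.8, -4.2, -0.3]
grip_width: 0.0469
```

```bash
python3 -c "
from h import *
look()"
```

```text
10.45 q [ 0.02   0.668 -0.461  1.924  0.468  0.657 -0.894] p [0.5312 0.1098 0.2382] rot [ 3.1415 -0.      1.4099] F [ 4.82 -4.17 -0.28] M [-0.84  -0.979  0.332] w 0.0469
toolx local 64.63 PTR local 120.4 rel 55.77 peak 190.0 median 41.0
single at 119.95
```

On the single bar (120.4 against 119.95). Now counter-clockwise, 109° first.

>>> carry_out(
  targets=[
    [[0,0,0],[0,0,-0.05],0.3],
    [[0,0,0],[0,0,-0.055],0.3],
    [[0,0,0],[0,0,-0.055],0.3],
    [[0,0,0],[0,0,-0.055],0.3],
    [[0,0,0],[0,0,-0.055],0.3],
    [[0,0,0],[0,0,-0.055],0.3],
    [[0,0,0],[0,0,-0.055],0.3],
    [[0,0,0],[0,0,-0.055],0.3],
  ],
)

```text
clock: 11.5
position: [0.5312, 0.1097, 0.2383]
tool_rot: [3.141, 0.0, 2.781]
force: [3.9, -2.2, -3.7]
grip_width: 0.0468
```

>>> carry_out(
  targets=[
    [[0,0,0],[0,0,-0.055],0.3],
    [[0,0,0],[0,0,-0.055],0.3],
    [[0,0,0],[0,0,-0.055],0.3],
    [[0,0,0],[0,0,0],0.3],
    [[0,0,0],[0,0,0],0.3],
  ],
)

```text
clock: 12.12
position: [0.5312, 0.1097, 0.2383]
tool_rot: [3.142, 0.0, -2.995]
force: [4.9, -1.8, -1.6]
grip_width: 0.0469
```

```bash
python3 -c "
from h import *
look()"
```

```text
12.125 q [ 0.312  0.805 -0.905  1.909  0.842  0.863  0.677] p [0.5312 0.1097 0.2383] rot [ 3.1415e+00  2.0000e-04 -2.9947e+00] F [ 4.88 -1.8  -1.61] M [-0.586 -1.111 -0.12 ] w 0.0469
toolx local 172.26 PTR local -136.66 rel 51.08 peak 195.0 median 26.0
single at 121.1
```

>>> carry_out(
  targets=[
    [[0,0,0],[0,0,-0.04],0.3],
    [[0,0,0],[0,0,-0.04],0.3],
    [[0,0,0],[0,0,0],0.3],
    [[0,0,0],[0,0,0],0.3],
  ],
)

```text
clock: 12.68
position: [0.5312, 0.1099, 0.2383]
tool_rot: [-3.141, 0.0, -2.743]
force: [4.9, -2.2, -2.1]
grip_width: 0.0468
```

```bash
python3 -c "
from h import *
look()"
```

```text
12.675 q [ 0.341  0.829 -0.955  1.908  0.881  0.896  0.9  ] p [0.5312 0.1099 0.2383] rot [-3.1412e+00  2.0000e-04 -2.7425e+00] F [ 4.91 -2.19 -2.12] M [-0.624 -1.17  -0.258] w 0.0468
toolx local -173.29 PTR local -123.23 rel 50.06 peak 193.0 median 26.0
double at -119.08
```

>>> carry_out(
  targets=[
    [[0,0,0],[0,0,-0.025],0.3],
    [[0,0,0],[0,0,0],0.3],
    [[0,0,0],[0,0,0],0.3],
  ],
)

```text
clock: 13.1
position: [0.5312, 0.1099, 0.2383]
tool_rot: [-3.141, 0.0, -2.664]
force: [5.0, -2.2, -1.9]
grip_width: 0.0465
```

```bash
python3 -c "
from h import *
look('pics/w3.png')"
```

```text
13.1 q [ 0.349  0.836 -0.971  1.908  0.893  0.906  0.97 ] p [0.5312 0.1099 0.2383] rot [-3.1411e+00  2.0000e-04 -2.6640e+00] F [ 5.03 -2.16 -1.91] M [-0.577 -1.255 -0.177] w 0.0465
toolx local -168.79 PTR local -119.31 rel 49.48 peak 192.0 median 25.0
double at -119.04
```

View pics/w3.png

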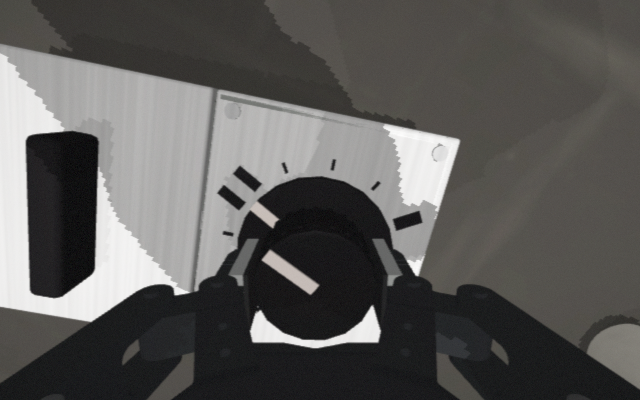

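On the double bar: the pointer at (264,214) is aimed between the bars at (239,187). The twist of the skirt against the knob looks small for carrying a wheel, so I'll check for knob slip in the saved images.

```bash
python3 - <<'E'
import cv2,numpy as np
for n in("w1","w2","w3"):
    g=cv2.cvtColor(cv2.imread(f"pics/{n}.png"),cv2.COLOR_BGR2GRAY)
    for (u0,u1,v0,v1) in((258,325,243,300),(243,282,196,233)):
        m=(g[v0:v1,u0:u1]>120).astype(np.uint8)
        k,l,stt,c=cv2.connectedComponentsWithStats(m);i=1+np.argmax(stt[1:,4]);v,u=np.nonzero(l==i)
        P=np.c_[u,v].astype(np.float32);d=cv2.fitLine(P,cv2.DIST_L2,0,.01,.01).ravel()
        print(n,'centroid',(c[i]+[u0,v0]).round(2),'n',stt[i,4],'ang',round(float(np.degrees(np.arctan(d[1]/d[0]))),2))
E
```

```text
w1 centroid [290.44 271.28] n 800 ang 35.44
w1 centroid [256.8  211.19] n 534 ang 41.89
w2 centroid [290.88 272.4 ] n 803 ang 35.17
w2 centroid [255.59 213.31] n 554 ang 50.6
w3 centroid [289.73 271.9 ] n 800 ang 35.42
w3 centroid [258.12 209.93] n 516 ang 37.35
```

No slip. I'll improve the reader by centring it on the gripped axis and averaging the moment. I'll take a baseline, then turn cw in small steps.

```bash
cat >> h.py <<'E'
def feel(n=6):
    out=[];M=[];global AX
    for _ in range(n):
        s=bot.observe();R=Ro.from_euler('xyz',s['tool_rot']).as_matrix();f=imaging.grab_frame("wrist");T=wristT(s,R,f);AX=s['position'][:2]
        x0=np.degrees(np.arctan2(R[1,0],R[0,0]))-16.155;rel=np.arange(20,72,.25)
        p=polar(f,T,np.linspace(.0295,.0345,9),.065,x0+rel);w=np.clip(p-90,0,None);w[np.abs(rel-rel[p.argmax()])>8]=0
        out.append((w*rel).sum()/w.sum());M.append(s['moment'][2])
    ang=lambda v:round((v+180)%360-180,2)
    print('clock',s['clock'],'toolx',ang(x0),'rel %.2f'%np.mean(out),'ptr',ang(x0+np.mean(out)),'Mz %.3f +- %.3f'%(np.mean(M),np.std(M)),'q7',s['qpos'][6].round(2))
E
python3 -c "
from h import *
feel()"
```

```text
clock 13.4 toolx -168.79 rel 49.23 ptr -119.56 Mz -0.227 +- 0.011 q7 0.97
```

>>> carry_out(
  targets=[
    [[0,0,0],[0,0,0.033],0.3],
    [[0,0,0],[0,0,0],0.3],
    [[0,0,0],[0,0,0],0.3],
  ],
)

```text
clock: 13.82
position: [0.5312, 0.1099, 0.2383]
tool_rot: [-3.141, 0.0, -2.767]
force: [5.0, -2.4, -2.6]
grip_width: 0.0468
```

```bash
python3 -c "
from h import *
feel()"
```

```text
clock 14.075 toolx -174.71 rel 52.41 ptr -122.31 Mz 0.000 +- 0.027 q7 0.88
```

Clear signature: ccw Mz -0.23 (carrying the first wheel), free now at about 0 with rel 52.4. I'll step on cw and watch for Mz to rise to about +0.25.

>>> carry_out(
  targets=[
    [[0,0,0],[0,0,0.033],0.3],
    [[0,0,0],[0,0,0],0.3],
  ],
)

```text
clock: 14.38
position: [0.5312, 0.1099, 0.2383]
tool_rot: [-3.141, 0.0, -2.873]
force: [5.7, -2.1, -3.8]
grip_width: 0.0468
```

```bash
python3 -c "
from h import *
feel(3)"
```

```text
clock 14.475 toolx 179.34 rel 52.51 ptr -128.14 Mz 0.012 +- 0.017 q7 0.79
```

>>> carry_out(
  targets=[
    [[0,0,0],[0,0,0.033],0.3],
    [[0,0,0],[0,0,0],0.3],
  ],
)

```text
clock: 14.78
position: [0.5311, 0.1099, 0.2383]
tool_rot: [-3.141, 0.0, -2.976]
force: [4.3, -2.7, -3.1]
grip_width: 0.0463
```

```bash
python3 -c "
from h import *
feel(3)"
```

```text
clock 14.875 toolx 173.4 rel 52.55 ptr -134.05 Mz 0.030 +- 0.025 q7 0.69
```

>>> carry_out(
  targets=[
    [[0,0,0],[0,0,0.033],0.3],
    [[0,0,0],[0,0,0],0.3],
  ],
)

```text
clock: 15.18
position: [0.5311, 0.1099, 0.2383]
tool_rot: [-3.141, 0.0, -3.08]
force: [4.7, -2.3, -3.2]
grip_width: 0.0464
```

```bash
python3 -c "
from h import *
feel(3)"
```

```text
clock 15.275 toolx 167.46 rel 52.58 ptr -139.96 Mz -0.006 +- 0.028 q7 0.6
```

>>> carry_out(
  targets=[
    [[0,0,0],[0,0,0.033],0.3],
    [[0,0,0],[0,0,0],0.3],
  ],
)

```text
clock: 15.58
position: [0.5311, 0.1099, 0.2383]
tool_rot: [-3.141, 0.0, 3.099]
force: [4.6, -2.5, -2.3]
grip_width: 0.0468
```

```bash
python3 -c "
from h import *
feel(3)"
```

```text
clock 15.675 toolx 161.52 rel 52.59 ptr -145.9 Mz -0.016 +- 0.038 q7 0.51
```

>>> carry_out(
  targets=[
    [[0,0,0],[0,0,0.033],0.3],
    [[0,0,0],[0,0,0],0.3],
  ],
)

```text
clock: 15.98
position: [0.5311, 0.1099, 0.2383]
tool_rot: [-3.141, 0.001, 2.996]
force: [4.6, -2.2, -3.0]
grip_width: 0.0464
```

```bash
python3 -c "
from h import *
feel(3)"
```

```text
clock 16.075 toolx 155.58 rel 52.56 ptr -151.86 Mz 0.000 +- 0.014 q7 0.42
```

>>> carry_out(
  targets=[
    [[0,0,0],[0,0,0.033],0.3],
    [[0,0,0],[0,0,0],0.3],
  ],
)

```text
clock: 16.38
position: [0.5311, 0.1099, 0.2383]
tool_rot: [-3.141, 0.001, 2.892]
force: [5.6, -2.9, -2.4]
grip_width: 0.0464
```

```bash
python3 -c "
from h import *
feel(3)"
```

```text
clock 16.475 toolx 149.64 rel 52.48 ptr -157.88 Mz 0.016 +- 0.035 q7 0.33
```

>>> carry_out(
  targets=[
    [[0,0,0],[0,0,0.033],0.3],
    [[0,0,0],[0,0,0],0.3],
  ],
)

```text
clock: 16.77
position: [0.5311, 0.1099, 0.2383]
tool_rot: [-3.141, 0.001, 2.788]
force: [4.0, -3.4, -3.6]
grip_width: 0.047
```

```bash
python3 -c "
from h import *
feel(3)"
```

```text
clock 16.875 toolx 143.7 rel 52.41 ptr -163.88 Mz -0.015 +- 0.027 q7 0.24
```

>>> carry_out(
  targets=[
    [[0,0,0],[0,0,0.033],0.3],
    [[0,0,0],[0,0,0],0.3],
  ],
)

```text
clock: 17.18
position: [0.5311, 0.1099, 0.2383]
tool_rot: [-3.141, 0.001, 2.685]
force: [4.5, -3.3, -3.6]
grip_width: 0.0467
```

```bash
python3 -c "
from h import *
feel(3)"
```

```text
clock 17.275 toolx 137.76 rel 52.34 ptr -169.91 Mz -0.018 +- 0.011 q7 0.15
```

>>> carry_out(
  targets=[
    [[0,0,0],[0,0,0.033],0.3],
    [[0,0,0],[0,0,0],0.3],
  ],
)

```text
clock: 17.58
position: [0.5311, 0.1099, 0.2383]
tool_rot: [-3.141, 0.001, 2.581]
force: [5.0, -3.3, -3.4]
grip_width: 0.0467
```

```bash
python3 -c "
from h import *
feel(3)"
```

```text
clock 17.675 toolx 131.82 rel 52.21 ptr -175.97 Mz 0.016 +- 0.006 q7 0.06
```

>>> carry_out(
  targets=[
    [[0,0,0],[0,0,0.033],0.3],
    [[0,0,0],[0,0,0],0.3],
  ],
)

```text
clock: 17.98
position: [0.5311, 0.1099, 0.2383]
tool_rot: [-3.142, 0.001, 2.477]
force: [3.8, -2.9, -3.8]
grip_width: 0.0465
```

```bash
python3 -c "
from h import *
feel(3)"
```

```text
clock 18.075 toolx 125.88 rel 52.09 ptr 177.97 Mz -0.008 +- 0.026 q7 -0.02
```

>>> carry_out(
  targets=[
    [[0,0,0],[0,0,0.033],0.3],
    [[0,0,0],[0,0,0],0.3],
  ],
)

```text
clock: 18.38
position: [0.5311, 0.1099, 0.2383]
tool_rot: [3.142, 0.001, 2.374]
force: [5.4, -2.8, -3.8]
grip_width: 0.0467
```

```bash
python3 -c "
from h import *
feel(3)"
```

```text
clock 18.475 toolx 119.93 rel 51.98 ptr 171.91 Mz -0.011 +- 0.036 q7 -0.11
```

>>> carry_out(
  targets=[
    [[0,0,0],[0,0,0.033],0.3],
    [[0,0,0],[0,0,0],0.3],
  ],
)

```text
clock: 18.77
position: [0.5311, 0.1099, 0.2383]
tool_rot: [3.141, 0.001, 2.27]
force: [4.8, -3.3, -3.2]
grip_width: 0.0467
```

```bash
python3 -c "
from h import *
feel(3)"
```

```text
clock 18.875 toolx 114.01 rel 54.94 ptr 168.96 Mz 0.218 +- 0.013 q7 -0.2
```

It stiffened at pointer 169° (Mz 0 → 0.22, rel +3°), so I stop here. I'll relax the spindle, let go, rise and turn to the cover's yaw.

>>> carry_out(
  targets=[
    [[0,0,0],[0,0,-0.014],0.3],
    [[0,0,0],[0,0,0],0.3],
    [[0,0,0],[0,0,0],1],
    [[0,0,0],[0,0,0],1],
    [[0,0,0],[0,0,0],1],
    [[0,0,-0.1],[0,0,0],1],
    [[0,0,-0.15],[0,0,0],1],
    [[0,0,-0.1],[0,0,0],1],
  ],
)

```text
clock: 19.92
position: [0.5311, 0.1101, 0.3272]
tool_rot: [3.141, 0.0, 2.318]
force: [-0.4, -0.5, 0.4]
grip_width: 0.0851
```

>>> carry_out(
  targets=[
    [[0,0,0],[0,0,-0.056],1],
    [[0,0,0],[0,0,-0.056],1],
    [[0,0,0],[0,0,-0.056],1],
    [[0,0,0],[0,0,-0.056],1],
    [[0,0,0],[0,0,-0.056],1],
    [[0,0,0],[0,0,-0.056],1],
    [[0,0,0],[0,0,0],1],
  ],
)

```text
clock: 20.8
position: [0.531, 0.1098, 0.3255]
tool_rot: [3.141, -0.001, -2.911]
force: [0.6, -0.6, -0.9]
grip_width: 0.0856
```

```bash
python3 - <<'E'
from h import *
units([.5614,.0018,.30])
print('remaining cw turn units',(( -2.8596-bot.observe()['tool_rot'][2]+np.pi)%(2*np.pi)-np.pi)/-np.pi)
look('pics/w4.png')
E
```

```text
20.8 q [ 0.399  0.704 -1.038  1.858  0.717  1.011  0.854] p [0.531  0.1098 0.3255] rot [ 3.1409e+00 -5.0000e-04 -2.9110e+00] F [ 0.55 -0.62 -0.89] M [ 0.004  0.02  -0.003] w 0.0856
tool units [-0.0195 -0.4483  0.1017]
remaining cw turn units -0.0163680563618184
20.8 q [ 0.399  0.704 -1.038  1.858  0.717  1.011  0.854] p [0.531  0.1098 0.3255] rot [ 3.1409e+00 -5.0000e-04 -2.9110e+00] F [ 0.55 -0.62 -0.89] M [ 0.004  0.02  -0.003] w 0.0856
toolx local 177.06 PTR local 171.28 rel -5.78 peak 194.0 median 28.0
single at 121.0
```

View pics/w4.png

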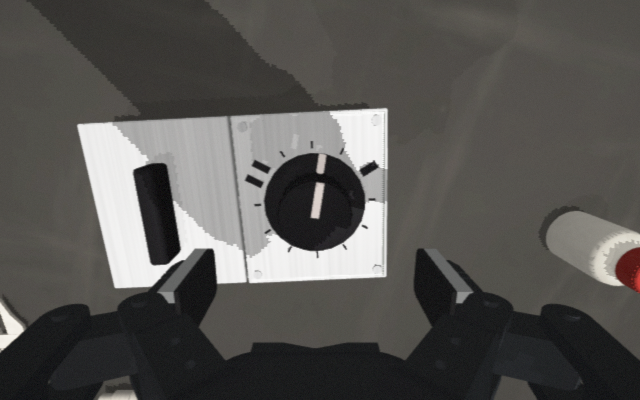

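The dial stayed near 170° (pointer at (321,163)) and the cover bar is at (157,214). I'll move over the bar.

>>> carry_out(
  targets=[
    [[-0.004,-0.09,0.02],[0,0,0],0.7],
    [[-0.004,-0.09,0.02],[0,0,0],0.7],
    [[-0.004,-0.09,0.02],[0,0,0],0.7],
    [[-0.004,-0.09,0.02],[0,0,0],0.7],
    [[-0.004,-0.088,0.02],[0,0,-0.016],0.7],
    [[0,0,0],[0,0,0],0.7],
    [[0,0,0],[0,0,0],0.7],
  ],
)

```text
clock: 21.72
position: [0.5617, 0.0018, 0.3006]
tool_rot: [3.141, -0.0, -2.861]
force: [0.1, 0.8, -1.1]
grip_width: 0.0594
```

```bash
python3 - <<'E'
from h import *
units([.5614,.0018,.236])
s=bot.observe();R=Ro.from_euler('xyz',s['tool_rot']).as_matrix();f=imaging.grab_frame("wrist");T=wristT(s,R,f)
cv2.imwrite('pics/w5.png',f["pixels"][:,:,::-1])
q=proj(f,[[.5614,.0018,.082]],T)[0];print('expect bar',q)
g=cv2.cvtColor(f['pixels'],cv2.COLOR_RGB2GRAY);u,v=q.astype(int)
m=np.zeros_like(g);m[v-70:v+70,u-40:u+40]=g[v-70:v+70,u-40:u+40]<45
k,l,stt,c=cv2.connectedComponentsWithStats(m);i=1+np.argmax(stt[1:,4]);print(stt[i],c[i],'world',ray(f,c[i],.08,T))
E
```

```text
21.725 q [ 0.57   0.765 -1.014  1.825  0.77   1.005  1.083] p [0.5617 0.0018 0.3006] rot [ 3.1411e+00 -1.0000e-04 -2.8608e+00] F [ 0.09  0.82 -1.13] M [ 0.022 -0.041  0.061] w 0.0594
tool units [1.000e-03 2.000e-04 2.585e-01]
expect bar [315.6633994 222.653691 ]
[ 305  162   22  112 2319] [315.56748599 216.49719707] world [0.55835028 0.00085873 0.08      ]
```

The bar is centred between the fingers at pixel (316,216), where it was expected. I'll descend, grip and pull.

>>> carry_out(
  targets=[
    [[0,0,0.08],[0,0,0],0.7],
    [[0,0,0.1],[0,0,0],0.7],
    [[0,0,0.075],[0,0,0],0.7],
    [[0,0,0],[0,0,0],0.7],
    [[0,0,0],[0,0,0],0.05],
    [[0,0,0],[0,0,0],0.05],
    [[0,0,0],[0,0,0],0.05],
    [[0,0,0],[0,0,0],0.05],
  ],
  force=40,
)

```text
clock: 22.78
position: [0.5619, 0.002, 0.2377]
tool_rot: [-3.141, 0.001, -2.86]
force: [-1.3, -0.4, 6.1]
grip_width: 0.013
```

>>> carry_out(
  targets=[
    [[0,0,0],[0,0,0],0.05],
    [[0,0,0],[0,0,0],0.05],
    [[0,-0.016,0],[0,0,0],0.05],
    [[0,-0.016,0],[0,0,0],0.05],
    [[0,0,0],[0,0,0],0.05],
  ],
)

```text
clock: 23.4
position: [0.5642, -0.006, 0.2377]
tool_rot: [-3.141, 0.001, -2.86]
force: [-1.7, -2.2, 7.5]
grip_width: 0.013
```

It moved 8 mm with about 2 N, so the cover is unlocked. I'll pull the rest of the way.

>>> carry_out(
  targets=[
    [[0,-0.04,0],[0,0,0],0.05],
    [[0,-0.05,0],[0,0,0],0.05],
    [[0,-0.05,0],[0,0,0],0.05],
    [[0,-0.05,0],[0,0,0],0.05],
    [[0,-0.05,0],[0,0,0],0.05],
    [[0,-0.028,0],[0,0,0],0.05],
    [[0,0,0],[0,0,0],0.05],
    [[0,0,0],[0,0,0],0.05],
  ],
)

```text
clock: 24.4
position: [0.5826, -0.0698, 0.2376]
tool_rot: [3.141, 0.001, -2.859]
force: [-4.9, 3.1, 10.2]
grip_width: 0.0129
```

```bash
python3 - <<'E'
from h import *
s,R=st();d=s['position'][:2]-[.5619,.002];print('slid',d@[np.sin(.282),-np.cos(.282)])
E
```

```text
24.4 q [ 0.63   0.873 -0.936  1.791  0.863  0.947  1.168] p [ 0.5826 -0.0698  0.2376] rot [ 3.1412e+00  5.0000e-04 -2.8594e+00] F [-4.9   3.09 10.21] M [ 0.696  0.898 -0.096] w 0.0129
slid 0.07474826704425304
```

Slid 74.7 mm, with the end stop just felt. I'll let go and rise.

>>> carry_out(
  targets=[
    [[0,0,0],[0,0,0],0.6],
    [[0,0,0],[0,0,0],0.6],
    [[0,0,0],[0,0,0],0.6],
    [[0,0,-0.1],[0,0,0],0.6],
    [[0,0,-0.15],[0,0,0],0.6],
    [[0,0,-0.15],[0,0,0],0.6],
    [[0,0,-0.1],[0,0,0],0.6],
    [[0,0,0],[0,0,0],0.6],
  ],
)

```text
clock: 25.4
position: [0.5828, -0.0697, 0.3651]
tool_rot: [-3.14, 0.003, -2.859]
force: [0.5, -0.3, 0.7]
grip_width: 0.0513
```

```bash
python3 - <<'E'
from h import *
s,R=st();f=imaging.grab_frame("wrist");T=wristT(s,R,f);g=cv2.cvtColor(f['pixels'],cv2.COLOR_RGB2GRAY)
cv2.imwrite('pics/w6.png',f["pixels"][:,:,::-1])
q=proj(f,[[.5826,-.0698,.082]],T)[0];u,v=q.astype(int)
m=np.zeros_like(g);m[v-60:v+60,u-35:u+35]=g[v-60:v+60,u-35:u+35]<45
k,l,stt,c=cv2.connectedComponentsWithStats(m);i=1+np.argmax(stt[1:,4]);w=ray(f,c[i],.08,T)
print(stt[i],c[i],'slide from earlier',(w[:2]-[.55835,.00086])@[np.sin(.282),-np.cos(.282)])
E
```

```text
25.4 q [ 0.704  0.719 -1.061  1.709  0.69   1.132  1.291] p [ 0.5828 -0.0697  0.3651] rot [-3.14    0.0033 -2.8594] F [ 0.55 -0.3   0.71] M [0.082 0.004 0.02 ] w 0.0513
[ 308  148   16   86 1303] [315.38986953 189.51189563] slide from earlier 0.07511466901248391
```

View pics/w6.png

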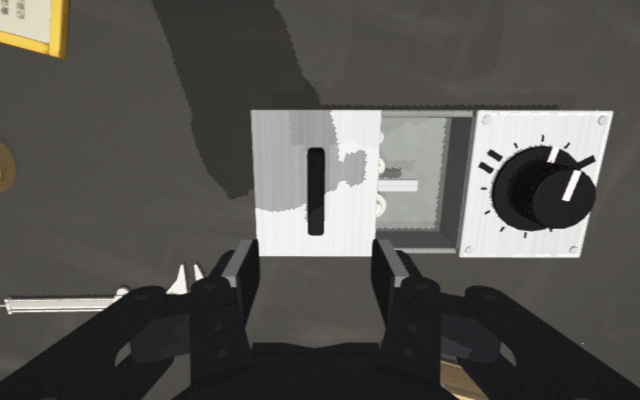

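The cover is open 75 mm (bar at (315,190), compartment visible at (415,180)) and the gripper is clear at zero force. I'll hand in.

```bash
python3 -c "
from workcell import job
print(job.job_done())"
```

```text
the job is handed in; nothing more can be done
None
```

The lockbox is open and the job is handed in, at about 25 s of the 72 s allowed.

- **Dialling:** I turned the dial clockwise past the double bar and stopped on the single bar, about 0.5° off. I then turned it back and stopped on the double bar, also within about 0.5°. On the last clockwise turn I went in 6° steps until it stiffened: wrist torque rose from 0 to 0.22 N m and the spindle twisted 3°. I went no further.
- **Cover:** It slid with about 2 N. Arm travel gave 74.7 mm and the wrist camera 75.1 mm. The gripper is released and about 127 mm higher, with wrist force near zero.
- **Not checked:** I took no final picture of the bottle, tape roll and probe. The arm went near none of them, and the only contact forces I saw came from the knob and the cover bar.
- **Disagreements:** The top and wrist cameras differed by about 2 mm on the dial axis. My first pointer readings were therefore about 1° off and made the spindle twist hard to read, until I centred the measurement on the gripped axis.

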